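# Open the filter compartment of a bench pump

### The job

The small white air pump on the bench is due for a new filter: open its filter compartment. Press the blue snap tab in until the grey louvred cover springs up, then push the released cover straight away from the tab, off its seat and wholly onto the flat white deck of the pump, where it must be left lying flat with the filter fully uncovered. Only press and push with the fingers: do not lift, tip or carry the cover, do not touch the filter, leave the things standing around undisturbed, and end clear of everything.

Things in the scene. Friction and masses are not known exactly. Their poses are not given: they have to be found in the camera images.
- pump: White bench air pump, fixed, 238 x 120 x 62 mm, gauge and red switch on its -y side. Origin on the bench under its middle, z up; +x is the way the cover is pushed off. Its x: tab end -0.115 to -0.070 (cheeks 46 mm high beside the tab), recessed cover seat -0.067 to 0.009, flat deck 0.009 to 0.1005, then an end lip. Side rails (inner faces y = +-0.0485) and end lip are 62 mm high and guide and stop the cover.
- deck_mid (a point): Middle of the top of the flat white deck onto which the cover is pushed; 56 mm above the bench, at x = 0.055, y = 0 in the pump's frame. The deck is 91 mm long (pump's x) and 97 mm wide between the rails.
- tab (a joint): Blue snap tab, a sprung rocker hinged about the pump's y axis, rad: 0 at rest (its hook holds the cover's flange down), 0.30 pressed in to its stop. It lets the cover go at about 0.15 to 0.25 and springs back when let go. Press straight down on its pad: about 5 N at the pad's centre for the full travel, in which the pad's centre sinks 7 mm.
- tab_pad (a point): Centre of the top of the tab's blue press pad, at rest 57 mm above the bench, at x = -0.094, y = 0 in the pump's frame. The pad reaches 14 mm either way along the pump's x and 17 mm along y.
- cover: Grey louvred filter cover, loose, about 70 g: flange 74 x 94 x 3 mm, hood 62 x 80 mm on it, 19 mm high in all. Origin: centre of its underside; axes start parallel to the pump's. In the pump's frame it is seated at x = -0.029, z = 0.050. On release springs lift it level by 9 mm, clear of the hook and the deck, and keep it up. It is off the seat at x >= 0.046; against the end lip x = 0.0635.
- cover_near_face (a point): Middle of the hood's upright face towards the tab, the face to push on: 31 mm to -x of the cover's origin and 10 mm above its underside. The hood face spans 3 to 18 mm above the underside; the flange stands out 6 mm beyond it at the bottom.
- lifter (a joint): Black sprung gasket frame round the filter, under the cover, m: 0 pressed down by the latched cover, 0.009 up. Its top is then 59 mm above the bench.
- filter: Pleated white filter with a blue frame, 54 x 66 mm, fixed in the compartment below the cover, its top about 49 mm above the bench. Not to be touched. Origin at the middle of its underside.
- vial_a: Loose bystander: vial with white cap, 25 mm across, 46 mm high, standing beside the pump; origin at the underside.
- vial_b: Loose bystander: vial with red cap, 25 mm across, 46 mm high, standing beside the pump; origin at the underside.
- marker_blue: Loose bystander: blue marker pen, 12 x 132 x 14 mm, lying beside the pump; origin at the underside.
- lab_timer: Loose bystander: white timer, 66 x 72 x 18 mm, behind the pump; origin at the underside.
- cassette_0: Loose bystander: white test cassette, 70 x 21 x 5 mm, behind the pump; origin at the underside.
- cassette_1: Loose bystander: white test cassette, 70 x 21 x 5 mm, behind the pump; origin at the underside.

How it is judged (in metres and radians):
On the way, in this order (a step that is already met when the one before it is completed fails the run):
1. the snap tab is pressed in until it lets go and the cover springs up, still over its seat (value of joint tab above 0.12 rad and value of joint lifter above 0.006 m and x of cover in the frame of pump below -0.019 m), for 0.05 s.
2. the released cover is pushed off its seat onto the deck (x of cover in the frame of pump above 0.046 m), for 0.2 s.
At the end, for the whole second after the job is handed in: The cover lies at rest and flat (within 0.05 rad) on the pump's deck, its origin 46 to 68 mm to +x of the pump's origin and 54 to 59 mm above the bench, so clear of its seat; the tab has sprung back (below 0.05 rad) (x of cover in the frame of pump between 0.046 and 0.068 m and z of cover in the frame of pump between 0.054 and 0.059 m and angle between cover's own z axis and vertical below 0.05 rad and value of joint tab below 0.05 rad and linear speed of cover below 0.01 m/s); the robot touches nothing.
It fails at once if the cover is lifted (more than 15 mm above its released height), tipped more than 0.3 rad or dropped off the pump (z of cover in the frame of pump above 0.074 m or z of cover in the frame of pump below 0.04 m or angle between cover's own z axis and vertical above 0.3 rad).
It fails at once if the robot presses on the filter (over 1 N) (contact force between any of the fingers, the arm and filter above 1 N).
It fails at once if a bystander is moved by more than 15 mm (distance of any of vial_a, vial_b, marker_blue, lab_timer, cassette_0, cassette_1 from where it was at the start of the episode above 0.015 m).
It also fails if it takes over 35 s, if anything falls off the work surface, if the arm or the gripper's body presses on something with over 40 N, if the wrist force passes 120 N, or if a joint passes its speed limit or range.

### The arm

A 6-joint arm with a two-finger parallel gripper is mounted at the origin on a cart in front of the work surface, level with it; the furniture and walls round the work are solid. World frame = base frame: x ahead of the robot, y to its left, z up, the work surface at z = 0. Lengths are in m, angles in degrees, forces in N, time in s.
With the tool pointing down it reaches from about 0.35 to 0.875 m from the base axis. Payload 4.2 kg.
Tool frame: the origin (TCP) lies on the centre line of the jaws, within the pads' length; the fingertips stand 19 mm ahead of it and the grasp point (between the pads) is the TCP; z points along the fingers, y is the line along which they close (so a half turn about z gives the same grasp; the last joint's range is limited). The gripper opens to 87 mm and grips with 3 to 60 N. Pads are 19 mm wide; open, the fingers measure 117 mm over their backs; the gripper's body (75 mm by 190 mm) begins 51 mm behind the grasp point.
Start: joints at [-56.517, 22.042, 0.453, 0, -68.411, -14.817], TCP at [0.2, -0.592, 0.242] pointing down, gripper open.
Joint ranges: [-179.83, 179.83], [-69.29, 118.12], [-61.27, 80.66], [-181.25, 117.63], [-171.15, -9.14], [-177.46, 177.46]. Speed limits (degrees/s): [159.86, 159.86, 180, 180, 180, 180].

### API

Orientations are given as a 3x3 rotation matrix whose columns are the frame's x, y, z axes.
In Python, from station import sense, capture, finish_job, search_frame, masks_of gives the robot as it stands.
- The arm moves only by the tool drive_tool, never from a script. Its argument "rows" is a list of rows, each a list of 7 numbers: the opening in per cent of the stroke, from 0 (shut) to 100 (fully open), then the shift along the world's x, y, z in mm, then the turn, a rotation vector about the world's x, y, z in rad. In form: [[fingers, dx, dy, dz, wx, wy, wz], ...]. A call has 1 to 5 rows; each row shifts and turns the commanded pose from where the row before left it; what a row does not reach is not made up. A row lasts 1/12 s, in which the tool goes at most 41.7 mm and 7.16 degrees, less where a joint would pass 70% of its speed; a pose out of reach is approached as far as the arm can. A call is refused whole if a number of a shift passes 41.7 or a number of a turn 0.125, either way. A call with a gripper value outside its range is refused whole. The fingers move at their own pace and stop on an object; the grip force is fixed at half the most. Time passes only in rows, so rows that do not move let the fingers close. It gives the time, the measured TCP pose, the force, the opening and the grip force at its end, in the units of the state.
- sense(): the state, without advancing time (a new reading comes with each control period).
- capture(name): name is "scene" or "top" or "wrist"; returns a dict with "frame" (480x640x3 uint8, red, green, blue), "z_map" (480x640 float32, m along the optical axis (not along the pixel's ray), 0 where there is no reading), "fx", "fy", "cx", "cy" (pixels), "R" (3x3) and "t" (3): a world point X has camera coordinates R X + t; the wrist camera has in their place "T_tool_cam" (4x4, takes a point from camera to tool coordinates, whose origin is the TCP and whose axes are the flange's). Camera axes: x right, y down, z forward; pixel columns grow to the right and rows downward; lengths in m; the calibration is good to about 2 mm. A picture is of the moment at which its call begins: read the wrist's pose just before it.
- finish_job(): hands the job in; it is judged then, once.
Trained networks look in a picture, given as the dict that the camera call returned (one of the last four; its "shot" number tells which), for a name from the list of things; names that differ only in an ending like _2 or _b are one class to them, and where a whole thing is asked for, a point or a joint stands for the part that bears it (a point fixed in the world has none). Each returns a list of dicts, best first, with "p" (0 to 1); they miss things now and then, are a little off and sometimes report something else, mostly with a low value. They report only what shows in the picture. A call takes as long as a camera call.
- search_frame(label, picture): "xy" ([column, row] in pixels, amid what is visible of it).
- masks_of(label, picture): "region" (480x640 bool, what is visible of it) and "xy" ([column, row] in pixels, amid what is visible of it).
The state is a dict: "time_s": time; "joints": joint angles; "joint_velocities": joint speeds; "effort": joint torques, N m; "tcp_pos": TCP position; "ee_rot": TCP orientation; "wrist_force": force on the tool from outside, world axes, zero at the start; "moment": the same for the moment, N m; "gripper_width": opening from 0.0 (shut) to 1.0 (fully open); "gripper_force": force on a finger pad.
Only numpy, scipy, OpenCV 4.12 (cv2) and the standard library are available. Lean on these libraries where they do the work, as an engineer would, in place of code of your own. Each camera call takes 0.05 s, during which the arm holds its last target. There are 200 camera calls.

## Working session

There is one attempt and no reset: what is moved stays moved. The work goes in short steps, Python scripts to look and compute and a tool call to move; the robot and the scene stay as the last step left them, time stands still between calls to the robot, and variables do not carry over. Pictures are saved under pics/ and viewed, at most 10 in all, crops included, and the job is handed in when it is done.

Besides the shell and the picture viewer there is one more tool, called after "Emit:" in YAML: its name, and indented under it one key for each argument. drive_tool: Moves the arm, as the interface text tells. Its arguments: {"type":"object","properties":{"rows":{"type":"array"}},"required":["rows"]}

```bash
mkdir -p pics; cat > h.py <<'E'
import numpy as np, cv2
from station import *
def pts(c,m=None):
    z=c["z_map"]; v,u=np.nonzero((z>0) if m is None else (m&(z>0)))
    d=z[v,u]; P=np.c_[(u-c["cx"])/c["fx"]*d,(v-c["cy"])/c["fy"]*d,d]
    return (P-c["t"])@c["R"], u,v
E
python3 - <<'E'
from h import *
s=sense(); print(s["time_s"],s["tcp_pos"],s["ee_rot"],s["wrist_force"])
c=capture("scene"); t=capture("top")
cv2.imwrite("pics/a.png",c["frame"][...,::-1]); cv2.imwrite("pics/b.png",t["frame"][...,::-1])
for n in ["pump","tab","cover","vial_a","vial_b","marker_blue","lab_timer","cassette_0"]:
  for cam in (t,c):
    for r in masks_of(n,cam)[:2]:
        P,_,_=pts(cam,r["region"])
        if len(P): print(n,round(r["p"],2),np.round(r["xy"]),np.round(np.median(P,0),3),np.round(P.min(0),3),np.round(P.max(0),3),len(P))
E
```

```text
0.0 [ 0.19986102 -0.59159086  0.24048215] [[-9.47459965e-01 -3.19873381e-01 -7.96913645e-04]
 [-3.19874353e-01  9.47457856e-01  2.00223809e-03]
 [ 1.14579428e-04  2.15195267e-03 -9.99997678e-01]] [4.32157402e-01 6.85331637e-01 6.03449138e-05]
pump 0.66 [352. 290.] [0.461 0.209 0.056] [ 0.358  0.111 -0.002] [0.558 0.37  0.067] 9780
pump 0.59 [319. 297.] [0.448 0.254 0.068] [0.393 0.203 0.034] [0.504 0.306 0.074] 3336
pump 0.64 [295. 260.] [0.494 0.208 0.054] [ 0.318  0.06  -0.005] [0.635 0.392 0.169] 4006
tab 0.55 [282. 318.] [0.422 0.305 0.057] [0.399 0.278 0.034] [0.445 0.332 0.063] 791
tab 0.69 [292. 257.] [0.494 0.209 0.054] [ 0.314  0.063 -0.004] [0.615 0.403 0.169] 4092
tab 0.62 [295. 219.] [0.423 0.305 0.055] [0.403 0.278 0.052] [0.443 0.326 0.066] 205
cover 0.67 [321. 297.] [0.447 0.254 0.068] [0.391 0.203 0.048] [0.505 0.305 0.074] 3321
cover 0.94 [283. 239.] [0.459 0.243 0.066] [0.389 0.201 0.048] [0.504 0.302 0.071] 1696
vial_a 0.82 [349. 212.] [0.576 0.212 0.045] [0.567 0.2   0.001] [0.589 0.223 0.051] 270
vial_a 0.75 [324. 233.] [0.545 0.247 0.045] [ 0.535  0.233 -0.002] 
[... 236 characters left out ...]
12 0.045] [0.567 0.2   0.001] [0.589 0.223 0.051] 270
vial_b 0.75 [324. 233.] [0.545 0.247 0.045] [ 0.535  0.233 -0.002] [0.56  0.259 0.049] 275
vial_b 0.7 [329. 279.] [0.555 0.238 0.037] [0.54  0.231 0.012] [0.564 0.253 0.047] 298
vial_b 0.56 [332. 304.] [0.587 0.201 0.027] [ 0.547  0.194 -0.004] [0.595 0.255 0.046] 501
marker_blue 0.85 [356. 346.] [0.38  0.199 0.011] [ 0.344  0.142 -0.004] [0.419 0.254 0.02 ] 714
lab_timer 0.72 [319. 163.] [0.663 0.253 0.017] [ 0.626  0.212 -0.002] [0.71  0.292 0.023] 1916
cassette_0 0.91 [375. 172.] [0.651 0.167 0.005] [ 0.616  0.147 -0.001] [0.686 0.187 0.011] 598
cassette_0 0.77 [398. 162.] [0.668 0.131 0.005] [0.634 0.114 0.   ] [0.704 0.147 0.011] 570
```

View pics/a.png

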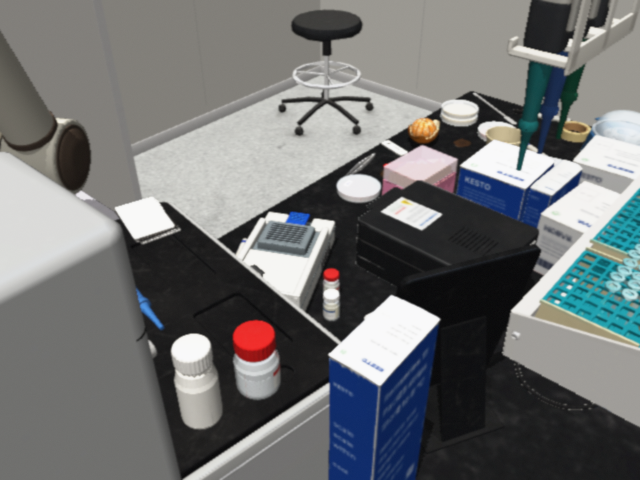

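View pics/b.png

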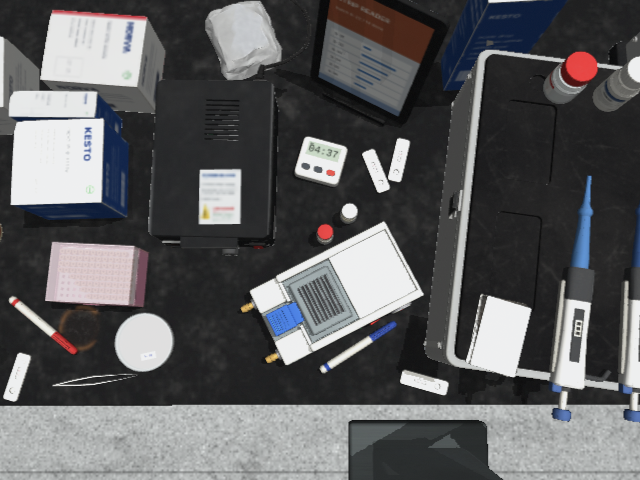

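The scene view shows the pump at about (285,250), with the black instrument behind it. The top view shows the blue tab at (283,319), the cover at (321,298), the deck at (370,268), the vials at (325,233) and (349,212), and the marker at (357,346).

```bash
python3 - <<'E'
from h import *
t=capture("top"); P,u,v=pts(t)
g=np.zeros((480,640),np.float32); g[v,u]=P[:,2]
def mk(n): return masks_of(n,t)[0]
m=cv2.morphologyEx(mk("pump")["region"].astype(np.uint8),cv2.MORPH_CLOSE,np.ones((5,5)))
X=np.full((480,640,3),np.nan); X[v,u]=P
W=(~np.isnan(X[...,0]))
sel=W&(X[...,2]>.042)&(X[...,2]<.08)&(X[...,0]>.3)&(X[...,0]<.62)&(X[...,1]>.06)&(X[...,1]<.40)
q=cv2.morphologyEx(sel.astype(np.uint8),cv2.MORPH_OPEN,np.ones((15,15)))
n,l,st,ce=cv2.connectedComponentsWithStats(q)
k=l[293,337]; p=X[l==k][:,:2]
r=cv2.minAreaRect((p*1000).astype(np.float32)); print("rect",r)
for nme in("tab","cover"):
  mm=mk(nme)["region"]&W; p=X[mm]; p=p[p[:,2]>(.053 if nme=="tab" else .045)]
  print(nme,cv2.minAreaRect((p[:,:2]*1000).astype(np.float32)),np.percentile(p[:,2],[5,50,95]))
  if nme=="cover":
    p=p[p[:,2]>.063]; print("hood",cv2.minAreaRect((p[:,:2]*1000).astype(np.float32)),np.median(p[:,2]))
# height map max in 4cm cells
for x in np.arange(.66,.2,-.04):
  print(round(x,2),[int(1000*np.nanmax(np.append(X[...,2][W&(abs(X[...,0]-x)<.02)&(abs(X[...,1]-y)<.02)],-.001))) for y in np.arange(.5,-.1,-.04)])
E
```

```text
rect ((459.42474365234375, 228.67984008789062), (124.09852600097656, 212.29913330078125), 26.020090103149414)
tab ((422.6389465332031, 304.0574951171875), (33.65119171142578, 46.46543884277344), 26.11085319519043) [0.05501338 0.05752031 0.05988164]
cover ((448.4544372558594, 253.66436767578125), (94.67525482177734, 74.5190658569336), 26.402193069458008) [0.05242447 0.06839526 0.07149666]
hood ((447.8192138671875, 254.12139892578125), (80.0512466430664, 61.60452651977539), 26.692970275878906) 0.06900568360401341
0.66 [102, 102, 102, 104, 103, 21, 22, 21, 10, 9, 7, 181, 183, 177, 182]
0.62 [101, 102, 103, 104, 102, 16, 20, 19, 8, 9, 5, 182, 183, 181, 182]
0.58 [100, 102, 103, 105, 102, 5, 4, 49, 62, 5, 169, 183, 183, 183, 200]
0.54 [101, 101, 103, 103, 102, 5, 60, 66, 66, 66, 170, 183, 182, 182, 204]
0.5 [76, 97, 99, 98, 45, 65, 72, 71, 60, 66, 173, 183, 180, 182, 205]
0.46 [5, 5, 4, 31, 51, 73, 73, 73, 60, 66, 180, 192, 191, 207, 210]
0.42 [19, 16, 5, 30, 60, 70, 73, 74, 66, 64, 183, 193, 192, 208, 209]
0.38 [20, 17, 7, 5, 36, 59, 66, 65, 17, 4, 185, 192, 193, 209, 208]
0.34 [18, 6, 5, 5, 28, 47, 15, 15, 5, 10, 10, 191, 191, 208, 208]
0.3 [5, 4, 4, 4, 4, 4, 4, 4, 4, 5, 8, 8, 4, 204, 6]
0.26 [-1, -1, -1, -1, -1, -1, -1, -1, -1, -1, -1, -1, -1, -1, -1]
0.22 [-1, -1, -1, -1, -1, -1, -1, -1, -1, -1, -1, -1, -1, -1, -1]
```

```bash
python3 - <<'E'
from h import *
t=capture("top"); w=capture("wrist"); c=capture("scene")
print(np.round(w["T_tool_cam"],3))
P=np.r_[pts(t)[0],pts(c)[0]]
print("top y range",pts(t)[0][:,1].min())
for x in (.36,.40,.44,.48):
  q=P[(abs(P[:,0]-x)<.02)&(P[:,2]>.11)&(P[:,2]<.23)&(P[:,1]<.25)&(P[:,1]>-.2)]; print(x,"tray edge y",np.sort(q[:,1])[-5:].round(3))
for x in np.arange(.85,.1,-.08):
  print(round(x,2),[int(1000*np.max(np.append(P[(abs(P[:,0]-x)<.04)&(abs(P[:,1]-y)<.04),2],-.001))) for y in np.arange(.48,-.8,-.08)])
E
```

```text
[[ 0.001 -0.957 -0.291  0.079]
 [ 1.     0.001  0.001  0.   ]
 [-0.    -0.291  0.957 -0.143]
 [ 0.     0.     0.     1.   ]]
top y range -0.6250631418266241
0.36 tray edge y [0.102 0.102 0.102 0.102 0.102]
0.4 tray edge y [0.103 0.103 0.104 0.104 0.104]
0.44 tray edge y [0.096 0.096 0.096 0.096 0.096]
0.48 tray edge y [0.09 0.09 0.09 0.09 0.09]
0.85 [218, 218, 491, 504, 518, 262, 262, 262, 7, 520, 503, -1, -1, -1, -1, -1]
0.77 [111, 103, 102, 214, 477, 263, 263, 262, 183, 520, -1, -1, -1, -1, -1, -1]
0.69 [102, 104, 103, 22, 40, 182, 248, 268, 266, -1, -1, -1, -1, -1, -1, -1]
0.61 [102, 105, 103, 49, 46, 184, 183, 198, 184, -1, -1, -1, -1, -1, -1, -1]
0.53 [102, 103, 102, 72, 66, 183, 183, 205, 203, -1, -1, -1, -1, -1, -1, -1]
0.45 [73, 30, 74, 74, 66, 192, 208, 210, 208, -1, -1, -1, -1, -1, -1, -1]
0.37 [19, 5, 61, 72, 61, 192, 208, 209, -1, -1, -1, -1, -1, -1, -1, -1]
0.29 [5, 6, 5, 5, 8, 9, 204, 203, 170, 2, -1, -1, -1, -1, -1, -1]
0.21 [-1, -1, -1, -1, -1, -1, 378, -1, -1, -1, -1, -1, -1, -1, -1, -1]
0.13 [-1, -1, -1, -1, 200, 333, 384, -1, -1, -1, -1, -1, -1, -1, -1, -1]
```

Emit:
drive_tool:
  rows:
    - [0,0,5,37,0,0,0]
    - [0,5,10,37,0,0,0.05]
    - [0,15,20,36,0,0,0.1]
    - [0,20,30,0,0,0,0.1]
    - [0,20,30,0,0,0,0.1]

```text
time_s: 1.67
tcp_pos: [0.26, -0.4982, 0.3524]
ee_rot: [[-0.778, -0.628, 0.004], [-0.628, 0.778, -0.004], [-0.0, -0.006, -1.0]]
wrist_force: [0.5, -1.9, -0.4]
gripper_width: 0.707
gripper_force: 0.0
```

Emit:
drive_tool:
  rows:
    - [0,22,33,0,0,0,0.1]
    - [0,22,33,0,0,0,0.1]
    - [0,22,33,0,0,0,0.1]
    - [0,22,33,0,0,0,0.1]
    - [0,22,33,0,0,0,0.1]

```text
time_s: 2.08
tcp_pos: [0.3699, -0.3313, 0.3501]
ee_rot: [[-0.38, -0.925, 0.001], [-0.925, 0.38, -0.0], [0.0, -0.001, -1.0]]
wrist_force: [2.4, -0.9, -0.1]
gripper_width: 0.326
gripper_force: 0.0
```

Emit:
drive_tool:
  rows:
    - [0,20,35,0,0,0,0.1]
    - [0,20,35,0,0,0,0.1]
    - [0,18,36,0,0,0,0.1]
    - [0,15,38,0,0,0,0.1]
    - [0,12,39,0,0,0,0.1]

```text
time_s: 2.5
tcp_pos: [0.455, -0.1482, 0.3499]
ee_rot: [[0.11, -0.994, 0.001], [-0.994, -0.11, -0.0], [0.0, -0.001, -1.0]]
wrist_force: [1.3, -0.5, 0.1]
gripper_width: 0.019
gripper_force: 0.0
```

Emit:
drive_tool:
  rows:
    - [0,12,39,0,0,0,0.1]
    - [0,10,39,0,0,0,0.1]
    - [0,5,39,0,0,0,0.1]
    - [0,0,39,0,0,0,0.05]
    - [0,0,39,0,0,0,0]

```text
time_s: 2.92
tcp_pos: [0.4811, 0.0469, 0.3499]
ee_rot: [[0.441, -0.897, 0.0], [-0.897, -0.441, 0.0], [0.0, -0.0, -1.0]]
wrist_force: [0.6, 0.2, -0.4]
gripper_width: 0.001
gripper_force: 0.0
```

Emit:
drive_tool:
  rows:
    - [0,-9,38,0,0,0,0]
    - [0,-9,38,0,0,0,0]
    - [0,-9,38,0,0,0,0]
    - [0,-9,38,0,0,0,0]
    - [0,-9,38,-10,0,0,0]

```text
time_s: 3.33
tcp_pos: [0.4363, 0.2372, 0.342]
ee_rot: [[0.44, -0.898, 0.004], [-0.898, -0.44, 0.003], [-0.001, -0.005, -1.0]]
wrist_force: [0.6, 0.3, 1.2]
gripper_width: 0.005
gripper_force: 0.0
```

Emit:
drive_tool:
  rows:
    - [0,-9,38,-35,0,0,0]
    - [0,-8,37,-35,0,0,0]
    - [0,0,0,-35,0,0,0]
    - [0,0,0,-35,0,0,0]
    - [0,0,0,0,0,0,0]

```text
time_s: 3.75
tcp_pos: [0.4189, 0.2924, 0.2068]
ee_rot: [[0.439, -0.898, -0.011], [-0.898, -0.439, -0.01], [0.004, 0.014, -1.0]]
wrist_force: [-1.4, -0.1, -0.8]
gripper_width: 0.006
gripper_force: 0.0
```

```bash
python3 - <<'E'
from h import *
s=sense(); w=capture("wrist"); cv2.imwrite("pics/c.png",w["frame"][...,::-1])
T=np.eye(4);T[:3,:3]=s["ee_rot"];T[:3,3]=s["tcp_pos"];M=np.linalg.inv(T@w["T_tool_cam"]);w["R"],w["t"]=M[:3,:3],M[:3,3]
print(s["tcp_pos"])
for n in("tab","cover"):
  for r in masks_of(n,w)[:2]:
    P,_,_=pts(w,r["region"]); p=P[P[:,2]>.053]
    print(n,r["p"],r["xy"],cv2.minAreaRect((p[:,:2]*1000).astype(np.float32)),np.percentile(p[:,2],[5,50,95]))
    h=p[p[:,2]>.065]
    if n=="cover":print(cv2.minAreaRect((h[:,:2]*1000).astype(np.float32)))
E
```

```text
[0.41893883 0.29239977 0.2067698 ]
tab 0.67 [299.9, 237.2] ((424.9438781738281, 302.4404602050781), (33.82172393798828, 49.273216247558594), 26.481220245361328) [0.05543242 0.05661023 0.05794234]
cover 0.96 [296.4, 157.2] ((449.51568603515625, 253.60989379882812), (93.50126647949219, 73.6672134399414), 26.750835418701172) [0.05340807 0.0681703  0.06969766]
((449.43756103515625, 253.6915283203125), (79.93098449707031, 61.90449905395508), 26.91880226135254)
```

View pics/c.png

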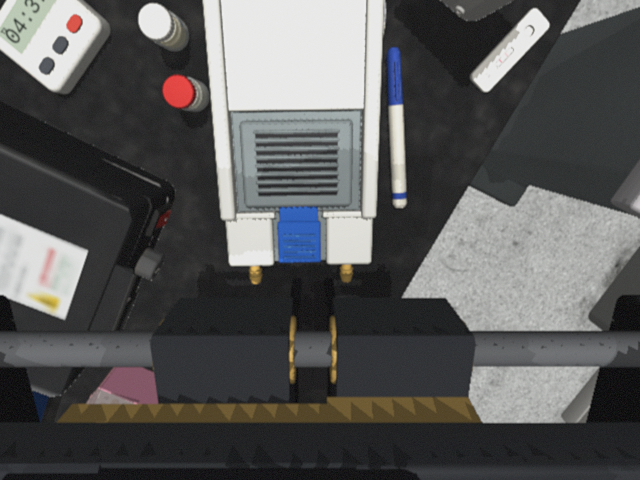

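The wrist view shows the tab at (300,237) and the cover at (296,157), both square to the tool. The vials at (165,55) and the marker at (397,130) are clear. Next I'll settle over the pad.

Emit:
drive_tool:
  rows:
    - [0,0,10,-30,0,0,0.006]
    - [0,0,9,-30,0,0,0]
    - [0,0,0,-25,0,0,0]
    - [0,0,0,0,0,0,0]
    - [0,0,0,0,0,0,0]

```text
time_s: 4.32
tcp_pos: [0.4238, 0.3145, 0.1304]
ee_rot: [[0.445, -0.896, 0.002], [-0.896, -0.445, 0.001], [-0.0, -0.002, -1.0]]
wrist_force: [-0.1, 0.6, 0.8]
gripper_width: 0.005
gripper_force: 0.0
```

Emit:
drive_tool:
  rows:
    - [0,-4,-3,-20,0,0,0]
    - [0,0,0,-20,0,0,0]
    - [0,0,0,-8,0,0,0]
    - [0,0,0,-5,0,0,0]
    - [0,0,0,0,0,0,0]

```text
time_s: 4.73
tcp_pos: [0.4197, 0.3118, 0.0769]
ee_rot: [[0.445, -0.896, 0.002], [-0.896, -0.445, 0.002], [-0.001, -0.002, -1.0]]
wrist_force: [-0.4, 0.6, -0.3]
gripper_width: 0.006
gripper_force: 0.0
```

Emit:
drive_tool:
  rows:
    - [0,0,0,-3,0,0,0]
    - [0,0,0,-2,0,0,0]
    - [0,0,0,-2,0,0,0]
    - [0,0,0,-1,0,0,0]
    - [0,0,0,0,0,0,0]

```text
time_s: 5.15
tcp_pos: [0.4188, 0.3158, 0.0729]
ee_rot: [[0.446, -0.895, 0.004], [-0.895, -0.446, 0.009], [-0.006, -0.007, -1.0]]
wrist_force: [-18.5, 7.8, 22.9]
gripper_width: -0.0
gripper_force: 12.2
```

```bash
cat > look.py <<'E'
from h import *
import sys
t=capture("top");s=sense();print(s["tcp_pos"],s["wrist_force"])
w=capture("wrist")
T=np.eye(4);T[:3,:3]=s["ee_rot"];T[:3,3]=s["tcp_pos"];M=np.linalg.inv(T@w["T_tool_cam"]);w["R"],w["t"]=M[:3,:3],M[:3,3]
cv2.imwrite("pics/%s.png"%sys.argv[1],w["frame"][...,::-1])
a=np.radians(26.6);X=np.array([np.sin(a),-np.cos(a)]);Y=np.array([np.cos(a),np.sin(a)]);O=np.array([.4494,.2537])+.029*X
for nm,c in(("top",t),("wrist",w)):
  for r in masks_of("cover",c)[:1]:
    P,_,_=pts(c,r["region"]);q=(P[:,:2]-O);x=q@X;y=q@Y
    print(nm,round(r["p"],2),"x",np.percentile(x,[1,50,99]).round(4),"y",np.percentile(y,[1,50,99]).round(4),"z",np.percentile(P[:,2],[1,10,50,90,99]).round(4))
E
python3 look.py d
```

```text
[0.41875986 0.31578492 0.07293261] [-17.71933552   7.00744092  22.12178555]
top 0.75 x [-0.0633 -0.0275  0.0068] y [-0.0479 -0.0053  0.0452] z [0.0498 0.0548 0.07   0.0724 0.0747]
wrist 0.92 x [-0.0647 -0.0243  0.0073] y [-0.0456  0.0001  0.0458] z [0.0534 0.0547 0.0696 0.0707 0.0716]
```

View pics/d.png

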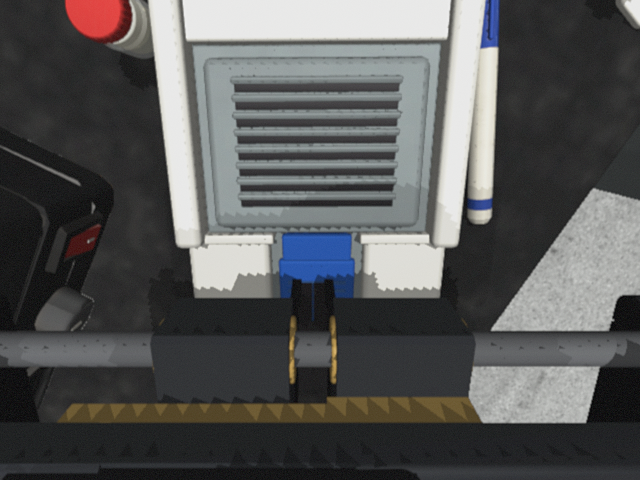

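```bash
python3 - <<'E'
from h import *
s=sense();F=s["wrist_force"];M=s["moment"];p=s["tcp_pos"]
print(F,M);r=np.cross(F,M)/(F@F);f=F/np.linalg.norm(F)
print("pitch",F@M/(F@F))
for k in np.arange(-.15,.16,.03):print(np.round(p+r+k*f,3))
t=capture("top");P,u,v=pts(t)
# device points near gripper's +x end
for x in np.arange(.46,.58,.02):print(round(x,2),[int(1000*np.max(np.append(P[(abs(P[:,0]-x)<.01)&(abs(P[:,1]-y)<.01),2],-.001))) for y in np.arange(.24,.46,.02)])
E
```

```text
[-17.37671327   7.61560738  22.07687144] [2.20181017 5.24085587 0.00864448]
pitch 0.0021749576831179263
[ 0.372  0.334 -0.168]
[ 0.354  0.342 -0.145]
[ 0.336  0.35  -0.123]
[ 0.318  0.358 -0.1  ]
[ 0.3    0.365 -0.077]
[ 0.282  0.373 -0.054]
[ 0.264  0.381 -0.032]
[ 0.246  0.389 -0.009]
[0.229 0.397 0.014]
[0.211 0.405 0.037]
[0.193 0.413 0.059]
0.46 [74, 76, 409, 415, 416, 416, -1, 168, -1, 2, 2, 4]
0.48 [75, 74, 75, 227, 226, 170, 170, 171, -1, 4, 4, 6]
0.5 [72, 71, 65, 63, 172, 170, 170, 170, -1, 4, 3, 4]
0.52 [66, 63, 4, 5, 170, 170, 97, 98, 99, 99, 99, 21]
0.54 [48, 49, 4, 4, 101, 101, 101, 100, 101, 101, 102, 100]
0.56 [48, 49, 4, 4, 100, 101, 104, 103, 103, 104, 101, 101]
```

Emit:
drive_tool:
  rows:
    - [0,0,0,5,0,0,0]
    - [0,-2,4,5,0,0,0]
    - [0,-2,3,0,0,0,0]
    - [0,0,0,0,0,0,0]
    - [0,0,0,0,0,0,0]

```text
time_s: 5.82
tcp_pos: [0.4147, 0.3179, 0.0775]
ee_rot: [[0.445, -0.896, -0.0], [-0.896, -0.445, -0.0], [0.0, 0.0, -1.0]]
wrist_force: [-0.6, -1.7, -0.9]
gripper_width: 0.004
gripper_force: 0.0
```

Emit:
drive_tool:
  rows:
    - [0,0,0,-4,0,0,0]
    - [0,0,0,-3,0,0,0]
    - [0,0,0,-2,0,0,0]
    - [0,0,0,0,0,0,0]

```text
time_s: 6.15
tcp_pos: [0.4144, 0.3218, 0.0705]
ee_rot: [[0.445, -0.895, 0.002], [-0.895, -0.445, 0.007], [-0.005, -0.004, -1.0]]
wrist_force: [-13.3, 8.8, 14.6]
gripper_width: 0.009
gripper_force: 8.9
```

```bash
python3 look.py e
```

```text
[0.41447854 0.32173001 0.07059027] [-13.32554895   8.83148767  14.54334826]
top 0.82 x [-0.0658 -0.0303  0.0061] y [-0.0475 -0.0028  0.0447] z [0.0586 0.0617 0.0768 0.0791 0.0808]
wrist 0.57 x [-0.0646 -0.0246  0.0074] y [-0.0456 -0.      0.0459] z [0.0604 0.0617 0.0766 0.0777 0.0786]
```

The cover has sprung up: its top reads 0.077, up from 0.069. Next I'll lift clear of the tab and push.

Emit:
drive_tool:
  rows:
    - [0,0,0,5,0,0,0]
    - [0,0,0,6,0,0,0]
    - [0,0,0,6,0,0,0]
    - [0,0,0,0,0,0,0]
    - [0,0,0,0,0,0,0]

```text
time_s: 6.77
tcp_pos: [0.4148, 0.3175, 0.0855]
ee_rot: [[0.444, -0.896, -0.0], [-0.896, -0.444, -0.0], [0.0, 0.0, -1.0]]
wrist_force: [0.1, 0.0, -0.7]
gripper_width: 0.006
gripper_force: 0.0
```

Emit:
drive_tool:
  rows:
    - [0,5,-4,0,0,0,0]
    - [0,5,-9,0,0,0,0]
    - [0,4,-9,0,0,0,0]
    - [0,2,-4,0,0,0,0]
    - [0,2,-4,0,0,0,0]

```text
time_s: 7.18
tcp_pos: [0.433, 0.2868, 0.0854]
ee_rot: [[0.444, -0.896, -0.001], [-0.896, -0.444, -0.0], [0.0, 0.001, -1.0]]
wrist_force: [-0.4, -0.1, -0.5]
gripper_width: 0.002
gripper_force: 0.1
```

Emit:
drive_tool:
  rows:
    - [0,2,-4,0,0,0,0]
    - [0,2,-4,0,0,0,0]
    - [0,2,-4,0,0,0,0]
    - [0,2,-4,0,0,0,0]
    - [0,2,-4,0,0,0,0]

```text
time_s: 7.6
tcp_pos: [0.4429, 0.2677, 0.0857]
ee_rot: [[0.445, -0.896, 0.0], [-0.896, -0.445, 0.0], [-0.0, -0.0, -1.0]]
wrist_force: [0.2, -0.5, 0.2]
gripper_width: 0.004
gripper_force: 0.2
```

```bash
python3 look.py f
```

```text
[0.44296574 0.26716325 0.08568799] [ 1.24801899 -0.11096607  0.28993572]
top 0.69 x [-0.0181  0.0198  0.0326] y [-0.0473 -0.0298  0.0423] z [0.0588 0.0611 0.0751 0.0787 0.0805]
wrist 0.81 x [-0.0323  0.0045  0.0343] y [-0.0452  0.0006  0.0463] z [0.0604 0.0615 0.0766 0.0777 0.0786]
```

Emit:
drive_tool:
  rows:
    - [0,2,-4,0,0,0,0]
    - [0,2,-4,0,0,0,0]
    - [0,2,-4,0,0,0,0]
    - [0,2,-4,0,0,0,0]
    - [0,2,-4,0,0,0,0]

```text
time_s: 8.22
tcp_pos: [0.453, 0.2476, 0.0857]
ee_rot: [[0.445, -0.896, 0.0], [-0.896, -0.445, 0.0], [-0.0, -0.0, -1.0]]
wrist_force: [0.5, -0.1, -0.6]
gripper_width: 0.004
gripper_force: 0.1
```

Emit:
drive_tool:
  rows:
    - [0,2,-4,0,0,0,0]
    - [0,2,-4,0,0,0,0]
    - [0,2,-4,0,0,0,0]
    - [0,2,-4,0,0,0,0]
    - [0,2,-4,0,0,0,0]

```text
time_s: 8.63
tcp_pos: [0.4629, 0.2275, 0.0856]
ee_rot: [[0.445, -0.896, -0.0], [-0.896, -0.445, -0.0], [0.0, 0.0, -1.0]]
wrist_force: [-0.4, 0.2, -0.2]
gripper_width: 0.007
gripper_force: 0.1
```

```bash
python3 look.py g
```

```text
[0.46301898 0.22698699 0.08561147] [0.43859164 0.03598917 0.32715046]
top 0.59 x [0.0442 0.0625 0.0752] y [-0.0482 -0.0433 -0.0352] z [0.0564 0.0583 0.0605 0.0736 0.076 ]
wrist 0.93 x [0.0125 0.0494 0.0792] y [-0.0456  0.0001  0.0459] z [0.0574 0.0586 0.0735 0.0747 0.0755]
```

View pics/g.png

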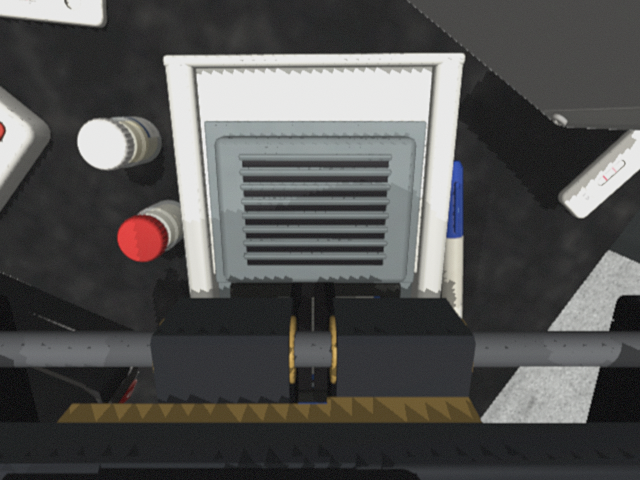

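The cover at (315,205) lies level on the deck at x ≈ 0.043, with a white strip left between it and the end lip. It needs about 14 mm more.

Emit:
drive_tool:
  rows:
    - [0,2,-4,0,0,0,0]
    - [0,2,-4,0,0,0,0]
    - [0,2,-4,0,0,0,0]
    - [0,0.5,-1,0,0,0,0]
    - [0,0,0,0,0,0,0]

```text
time_s: 9.25
tcp_pos: [0.4694, 0.2146, 0.0857]
ee_rot: [[0.444, -0.896, -0.0], [-0.896, -0.444, -0.0], [0.0, 0.0, -1.0]]
wrist_force: [1.0, -0.5, -0.2]
gripper_width: 0.007
gripper_force: 0.0
```

Emit:
drive_tool:
  rows:
    - [0,0,0,0,0,0,0]
    - [0,0,0,0,0,0,0]
    - [0,0,0,0,0,0,0]
    - [0,-2,4,0,0,0,0]
    - [0,-4,8,0,0,0,0]

```text
time_s: 9.67
tcp_pos: [0.4631, 0.227, 0.0856]
ee_rot: [[0.444, -0.896, -0.0], [-0.896, -0.444, -0.0], [0.0, 0.0, -1.0]]
wrist_force: [0.1, 0.1, -0.2]
gripper_width: 0.004
gripper_force: 0.0
```

Emit:
drive_tool:
  rows:
    - [0,0,0,10,0,0,0]
    - [0,0,0,30,0,0,0]
    - [0,-5,10,40,0,0,0]
    - [0,-10,20,20,0,0,0]
    - [0,0,0,0,0,0,0]

```text
time_s: 10.08
tcp_pos: [0.4501, 0.2614, 0.1922]
ee_rot: [[0.448, -0.894, 0.01], [-0.894, -0.448, 0.009], [-0.003, -0.013, -1.0]]
wrist_force: [0.6, -0.1, -0.6]
gripper_width: 0.005
gripper_force: 0.0
```

Emit:
drive_tool:
  rows:
    - [0,-10,20,10,0,0,0]
    - [0,0,0,0,0,0,0]
    - [0,0,0,0,0,0,0]

```text
time_s: 10.33
tcp_pos: [0.4378, 0.2777, 0.1962]
ee_rot: [[0.447, -0.895, 0.001], [-0.895, -0.447, 0.001], [-0.001, -0.001, -1.0]]
wrist_force: [-0.5, -0.2, -0.2]
gripper_width: 0.003
gripper_force: 0.0
```

```bash
python3 look.py i
```

```text
[0.43771842 0.27697552 0.19553741] [ 0.9543474  -0.04347647  0.26407286]
wrist 0.79 x [0.0209 0.0573 0.0929] y [-0.0457 -0.0001  0.0459] z [0.0571 0.0584 0.0734 0.0748 0.0757]
```

View pics/i.png

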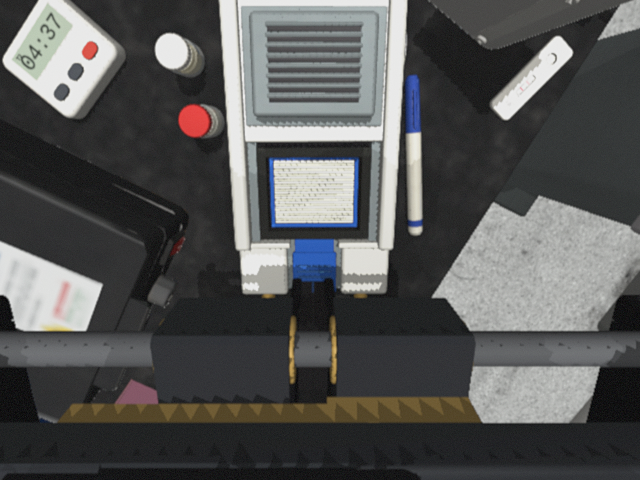

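The filter at (315,192) is fully uncovered. The cover at (315,65) lies flat on the deck with its centre at x ≈ 0.057, the bystanders haven't moved, and the tool is clear, so I'm handing in.

```bash
python3 -c "
from station import *
print(finish_job())"
```

```text
the job is handed in; nothing more can be done
None
```

The filter compartment is open and the job is handed in: the cover lies flat on the deck at x ≈ 0.057 m, the filter is fully uncovered, and the arm is clear. The first tab press didn't release the cover, so I pressed again 8 mm further out, and that did. The hand-in returned no verdict.

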